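# Sweep the loose nuts off the clamping plate into the tray

## Task

Clear the clamping plate for the next set-up: with your fingertips, sweep the four loose hex nuts across the plate and over its end into the steel tray that stands against it. Only push the nuts along the plate, do not pinch or pick them up, and leave the screw jack, the set-up block and the spanner where they are.

Things in the scene. Friction and masses are not known exactly. Their poses are not given: they have to be found in the camera images.
- plate_top (a point): centre of the top face of the cast-iron T-slotted clamping plate, bolted to the bench: 230 mm along its x, 280 mm along its y, level, 65 mm above the bench. Three 12 mm T-slots run along y (middle and 60 mm either side); nuts slide across them without catching. No rim: a nut pushed over an edge drops off.
- tray: open-topped sheet-steel parts tray, fixed, against the plate's +y or -y end (1 mm gap; it may be either end) and turned like the plate: 210 mm along x, 130 mm along y, rim 59 mm above the bench (6 mm below the plate's top), walls and floor 3 mm. Origin: centre of its underside, 206 mm from the plate's centre along the plate's y.
- rack: hardwood rack at the plate's other short end, fixed: 190 mm along x, 80 mm along y, 38 mm high, with steel collets and cutters standing in it up to 72 mm above the bench. Origin: centre of its underside, 206 mm from the plate's centre. Bystander.
- nut1_center (a point): a plain steel M20 hex nut lying flat on the clamping plate, 30 mm across flats, 35 mm across corners, 16 mm high, about 64 g, slides freely; the four nuts are alike. This point is its centre, 8 mm above its underside.
- nut2_center (a point): a plain steel M20 hex nut lying flat on the clamping plate, 30 mm across flats, 35 mm across corners, 16 mm high, about 64 g, slides freely; the four nuts are alike. This point is its centre, 8 mm above its underside.
- nut3_center (a point): a plain steel M20 hex nut lying flat on the clamping plate, 30 mm across flats, 35 mm across corners, 16 mm high, about 64 g, slides freely; the four nuts are alike. This point is its centre, 8 mm above its underside.
- nut4_center (a point): a plain steel M20 hex nut lying flat on the clamping plate, 30 mm across flats, 35 mm across corners, 16 mm high, about 64 g, slides freely; the four nuts are alike. This point is its centre, 8 mm above its underside.
- jack_center (a point): a small screw jack standing loose near the plate's middle line: round iron foot 38 mm across, screw and round head, 40 mm high. This point is its centre, half-way up. Bystander: it stays where it is.
- block_center (a point): a drilled steel set-up block standing loose on its long edge near the plate's middle line: 25 mm along its own x, 70 mm along its own y, 35 mm high. This point is its centre, half-way up. Bystander: it stays where it is.
- spanner_mid (a point): the middle of an open-ended spanner, 220 mm long, about 10 mm thick, lying flat on the bench beyond the plate's far side, roughly along the bench. Bystander: it stays where it is.

How it is judged:
By the outcome, as a careful person would: the job done as asked, in the order asked, and still so for the second after the job is handed in, with the robot touching nothing.
It also fails if it takes over 67 s, if anything falls off the work surface, if the arm or the gripper's body presses on something with over 40 N, if the wrist force passes 120 N, or if a joint passes its speed limit or range.

## Robot

A 6-joint arm with a two-finger parallel gripper is mounted at the origin on the work surface. World frame = base frame: x ahead of the robot, y to its left, z up, the work surface at z = 0. Lengths are in m, angles in rad, forces in N, time in s.
With the tool pointing down it reaches from about 0.375 to 0.975 m from the base axis. Payload 3.8 kg.
Tool frame: the origin (TCP) lies midway between the tips of the shut fingers; the grasp point (between the pads) lies 19 mm behind it; z points along the fingers, y is the line along which they close (so a half turn about z gives the same grasp; the last joint's range is limited). The gripper opens to 88 mm and grips with 3 to 60 N. Pads are 18 mm wide; open, the fingers measure 123 mm over their backs; the gripper's body (75 mm by 187 mm) begins 45 mm behind the grasp point.
Start: joints at [1.233, 0.264, 1.604, -0, 1.274, -0.037], TCP at [0.2, 0.645, 0.239] pointing down, gripper open.
Joint ranges: [-2.63, 2.63], [-0.94, 2.18], [0.31, 2.57], [-1.31, 4.45], [0, 2.66], [-2.55, 2.55]. Speed limits (rad/s): [2.57, 2.57, 3.14, 3.14, 3.14, 3.14].

## Interface

Orientations are given as a rotation vector (axis times angle).
In Python, from cell import manip, inverse_kinematics, cams, order gives the robot as it stands. Calls block until the motion is done:
- manip.move_pose(position, orientation): joint-space move of the TCP to a pose.
- manip.move_linear(position, rate=0.15, rot=None): straight line of the TCP; rot=None keeps the orientation; rate is the mean speed in m/s.
- manip.set_joints(angles): joint-space move.
- manip.set_gripper(opening, force=None): finger opening in m; force is the grip in N (None keeps the last); returns when the fingers have stopped.
- manip.dwell(seconds).
- inverse_kinematics(position, orientation): joint angles nearest the present ones, or None.
- manip.state(): the state.
- cams.capture(name): name is "side" or "top"; returns a dict with "image" (480x640x3 uint8, blue, green, red), "z_map" (480x640 float32, m along the optical axis (not along the pixel's ray), 0 where there is no reading), "intrinsics" (3x3 intrinsics, pixels), "position" and "orientation" of the camera in the world. Camera axes: x right, y down, z forward; pixel columns grow to the right and rows downward; lengths in m; the calibration is good to about 2 mm. A picture is of the moment at which its call begins.
A pose or a line that the arm cannot do raises manip.IKError and nothing moves.
- order.close_job(): hands the job in; it is judged then, once.
The state is a dict: "clock": time; "joint_pos": joint angles; "joint_velocities": joint speeds; "tau": joint torques, N m; "tool_pos": TCP position; "tcp_rot": TCP orientation; "contact_force": force on the tool from outside, world axes, zero at the start; "moment": the same for the moment, N m; "gripper_width": finger opening in m; "grasp_force": force on a finger pad.
Only numpy, scipy, OpenCV 4.12 (cv2) and the standard library are available. Lean on these libraries where they do the work, as an engineer would, in place of code of your own. Each camera call takes 0.05 s, during which the arm holds its last target. There are 200 camera calls.

## Working session

There is one attempt and no reset: what is moved stays moved. The work goes in short steps, each a Python script; the robot and the scene stay as the last script left them, time stands still between calls to the robot, and variables do not carry over. Pictures are saved under pics/ and viewed, at most 10 in all, crops included, and the job is handed in when it is done.

```bash
ls; mkdir -p pics; python3 - <<'E'
from cell import manip,cams
import cv2
for n in("top","side"):
    c=cams.capture(n); cv2.imwrite(f"pics/{n}0.png",c["image"]); print(n,c["intrinsics"],c["position"],c["orientation"],c["z_map"].min(),c["z_map"].max())
s=manip.state();print(s["clock"],s["tcp_rot"],s["gripper_width"])
E
```

```text
pics
top [[500.7946143    0.         323.23891579]
 [  0.         500.7946143  236.23406522]
 [  0.           0.           1.        ]] [5.15712695e-01 6.43423554e-04 9.91284652e-01] [-2.17211568  2.11879552 -0.13509825] 0.0 1.8944429
side [[532.29622139   0.         321.27013497]
 [  0.         532.29622139 241.21315648]
 [  0.           0.           1.        ]] [0.50738619 0.48094348 0.64409273] [-0.36039816  2.8484768  -1.03265942] 0.0 2.722568
0.1 [-0.47062689 -3.10575738  0.0031278 ] 0.08778391363700806
```

View pics/top0.png

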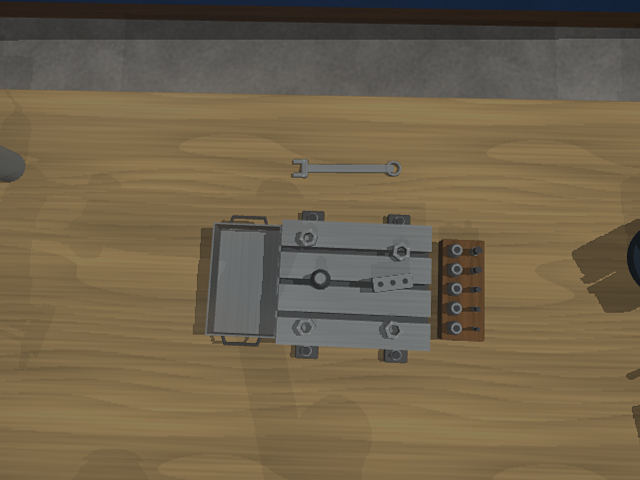

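View pics/side0.png

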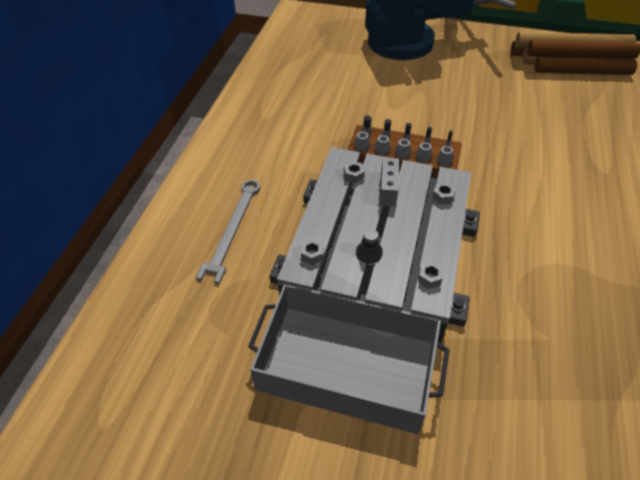

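The top view shows the tray at the left (245,280) and the rack at the right (462,290). The nuts are near (307,237), (400,252), (304,327) and (392,329), the jack at (319,279) and the block at (393,283). The spanner is at (345,168). The side view shows the same layout. Next I'll measure positions from the height map.

```bash
cat >h.py <<'E'
import numpy as np,cv2
from scipy.spatial.transform import Rotation as R
from cell import manip,cams,order,inverse_kinematics
def cloud(c):
    K=c["intrinsics"];v,u=np.mgrid[:480,:640];z=c["z_map"]
    P=np.dstack([(u-K[0,2])/K[0,0]*z,(v-K[1,2])/K[1,1]*z,z])
    W=P@R.from_rotvec(c["orientation"]).as_matrix().T+c["position"]; W[z==0]=np.nan; return W
def ray(c,uv,h):
    d=R.from_rotvec(c["orientation"]).as_matrix()@np.linalg.inv(c["intrinsics"])@[*uv,1]; return c["position"]+d*(h-c["position"][2])/d[2]
def blobs(c,W,lo,hi,amin=40):
    m=((W[...,2]>lo)&(W[...,2]<hi)).astype(np.uint8)
    n,l,s,ce=cv2.connectedComponentsWithStats(m)
    for i in range(1,n):
        if s[i,4]>=amin: yield i,l==i,s[i],ce[i]
E
python3 - <<'E'
from h import *
np.set_printoptions(precision=4,suppress=True)
c=cams.capture("top");W=cloud(c)
print(R.from_rotvec(c["orientation"]).as_matrix())
print("plate")
for i,m,s,ce in blobs(c,W,.055,.0685,500):
    q=cv2.minAreaRect(W[m][:,:2].astype(np.float32)); print(ce,s[4],q,np.median(W[m],0))
print("above")
for i,m,s,ce in blobs(c,W,.072,.2,30):
    q=cv2.minAreaRect(W[m][:,:2].astype(np.float32)); print(ce,s[4],np.array(q[0]),np.array(q[1]),q[2],"z",np.percentile(W[m][:,2],[5,50,95]),"ray",ray(c,ce,np.median(W[m][:,2])))
E
```

```text
[[ 0.0255 -0.9904  0.136 ]
 [-0.9996 -0.024   0.0125]
 [-0.0091 -0.1363 -0.9906]]
plate
[349.8267 284.9037] 15195 ((0.5571658611297607, 0.017537102103233337), (0.4122564494609833, 0.23037095367908478), 88.83595275878906) [ 0.5458 -0.0415  0.0648]
above
[  0.8095 155.6667] 42 [0.7817 0.6276] [0.0323 0.006 ] 2.5489490032196045 z [0.0725 0.0753 0.0809] ray [0.7811 0.6285 0.0753]
[308.358  237.3977] 176 [0.6379 0.0397] [0.0324 0.0297] 44.19468307495117 z [0.0765 0.0807 0.0837] ray [0.6379 0.0394 0.0807]
[401.3564 251.3617] 188 [ 0.6171 -0.1315] [0.03   0.0338] 82.29944610595703 z [0.0768 0.0804 0.0831] ray [ 0.6164 -0.1312  0.0804]
[320.2308 279.3007] 286 [0.5618 0.0158] [0.0344 0.034 ] 34.28778839111328 z [0.0731 0.0862 0.1063] ray [0.5615 0.0155 0.0862]
[391.8394 282.7219] 579 [ 0.5582 -0.1131] [0.0252 0.0702] 8.32415771484375 z [0.0957 0.0999 0.1026] ray [ 0.5579 -0.1117  0.0999]
[305.9116 327.0608] 181 [0.476  0.0389] [0.0283 0.0324] 1.7465026378631592 z [0.0778 0.0808 0.0835] ray [0.4758 0.039  0.0808]
[393.8549 329.8705] 193 [ 0.4752 -0.118 ] [0.0331 0.0298] 80.38915252685547 z [0.0772 0.0807 0.0833] ray [ 0.4749 -0.1183  0.0807]
```

```bash
cat >>h.py <<'E'
YAW=-0.0203  # plate turn
ex=np.array([np.cos(YAW),np.sin(YAW),0]);ey=np.array([-np.sin(YAW),np.cos(YAW),0])
_z=np.array([0,0,-1.]);ROT=R.from_matrix(np.c_[np.cross(ex,_z),ex,_z]).as_rotvec()
LOW,HI=.069,.125
fmax=[0]
def lin(x,y,z,rate): 
    manip.move_linear([x,y,z],rate=rate); s=manip.state(); fmax[0]=max(fmax[0],np.linalg.norm(s["contact_force"]))
def rep(t): 
    s=manip.state();print(t,round(s["clock"],2),np.round(s["tool_pos"],4),np.round(s["contact_force"],1))
def look():
    c=cams.capture("top");W=cloud(c)
    for i,m,s,ce in blobs(c,W,.072,.12,30):
        q=cv2.minAreaRect(W[m][:,:2].astype(np.float32)); print(np.round(ce),s[4],np.round(q[0],4),np.round(q[1],3))
    return c,W
E
python3 - <<'E'
from h import *
manip.set_gripper(0.0)
# lateral pushes: start x, end x, y
for a,b,y in((.683,.656,.0397),(.431,.465,.039),(.431,.465,-.118)):
    s=manip.state()["tool_pos"]
    if s[2]>.2: manip.move_pose([a,y,HI],ROT)
    else: lin(a,y,HI,.25)
    lin(a,y,LOW,.12); rep("down"); lin(b,y,LOW,.06); rep("pushed")
    lin(a,y,LOW,.2); lin(a,y,HI,.25)
manip.set_gripper(.014); print(manip.state()["gripper_width"])
manip.move_pose([.40,-.3,.2],ROT); c,W=look(); cv2.imwrite("pics/a.png",c["image"][180:400,170:530]);rep("end")
E
```

```text
down 4.83 [0.6832 0.0398 0.069 ] [ 0.6 -0.  -0.2]
pushed 5.42 [0.6558 0.0397 0.0692] [ 0.3 -0.6  0.8]
down 7.86 [0.4315 0.039  0.069 ] [0.5 0.  0.2]
pushed 8.57 [0.4649 0.039  0.0688] [-0.5 -0.2  0.1]
down 10.66 [ 0.4312 -0.1174  0.0691] [ 0.4 -0.   0.4]
pushed 11.38 [ 0.465  -0.1179  0.0688] [-0.2  0.2  0.7]
0.013868362258226229
[  1. 156.] 37 [0.7823 0.6288] [0.033 0.006]
[306. 245.] 177 [0.6242 0.0426] [0.033 0.029]
[401. 251.] 189 [ 0.6164 -0.1309] [0.03  0.034]
[320. 279.] 288 [0.5623 0.0157] [0.035 0.034]
[392. 283.] 584 [ 0.5582 -0.1132] [0.025 0.07 ]
[307. 315.] 175 [0.4965 0.0379] [0.03  0.032]
[393. 318.] 191 [ 0.4962 -0.1166] [0.032 0.03 ]
end 13.33 [ 0.3997 -0.2985  0.1988] [-0.4 -0.1 -0.4]
```

View pics/a.png

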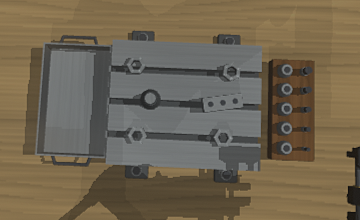

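The crop shows all four nuts inside the tray's width, with the jack and block unmoved. Now I'll sweep them.

```bash
python3 - <<'E'
from h import *
first=True
for x,y in((.4965,.0379),(.6235,.0426),(.618,-.1309),(.4962,-.1166)):
    ys=y-.0365; yl=.128; xe=x+(yl-ys)*ey[0]/ey[1]
    if first: manip.move_pose([x,ys,HI+.02],ROT); first=False
    else: lin(x,ys,HI,.25)
    lin(x,ys,LOW,.12); rep("down"); lin(xe,yl,LOW,.075); rep("swept")
    lin(xe,yl,HI,.2)
manip.move_pose([.40,-.3,.2],ROT); c,W=look(); cv2.imwrite("pics/b.png",cv2.resize(c["image"][180:400,170:530],None,fx=2,fy=2));rep("end")
E
```

```text
down 15.33 [0.4971 0.001  0.0695] [ 0.1 -0.5 -0.6]
swept 17.18 [0.4991 0.1277 0.069 ] [ 0.6  0.8 -0.1]
down 19.07 [0.6234 0.0066 0.0692] [ 0.5 -0.8  0.2]
swept 20.85 [0.626  0.1276 0.069 ] [-0.3  0.2 -0.3]
down 23.23 [ 0.6181 -0.167   0.0689] [-0.2  1.1  0.2]
swept 27.32 [0.624  0.1278 0.069 ] [-0.4 -0.   0.7]
down 29.76 [ 0.4965 -0.1528  0.0691] [-0.   0.4  0.6]
swept 33.66 [0.5019 0.1279 0.069 ] [-0.2  0.1  0.5]
[  1. 155.] 42 [0.7819 0.6288] [0.034 0.006]
[320. 279.] 291 [0.5626 0.0156] [0.034 0.035]
[392. 283.] 584 [ 0.5582 -0.1133] [0.025 0.07 ]
end 35.78 [ 0.4003 -0.2991  0.1995] [-0.3 -0.2  0.5]
```

View pics/b.png

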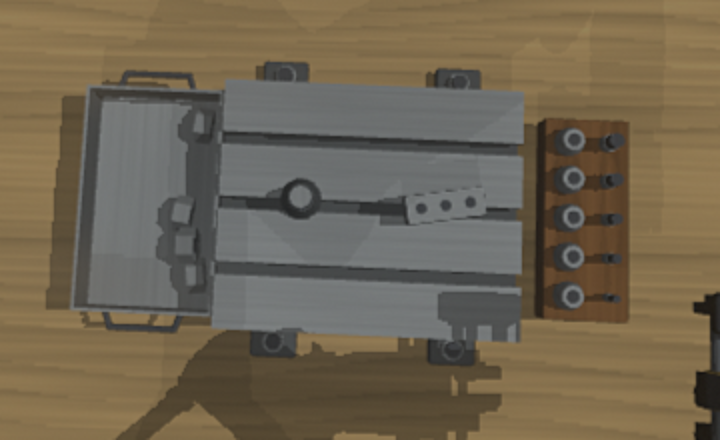

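The picture shows four nuts in the tray, at crop pixels (200,123), (180,210), (183,243) and (192,275). The plate is clear, the jack and block haven't moved, and the arm is free of everything.

```bash
python3 -c "
from cell import order;print(order.close_job())"
```

```text
the job is handed in; nothing more can be done
None
```

All four nuts were swept off the plate into the tray, the jack and block measured where they started, the spanner was never approached, and the job was handed in at about 36 s of the 67 s allowed.

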